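Cover the condiment pots with their own lids

TASK

Cover the three open condiment pots against flies: put on each the lid of its own colour, lying flat on the rim with its plug down in the mouth, set down gently and not dropped. Leave the pots standing where they are, and do not disturb the green lid, whose pot is not here, the tomato tin or the funnel.

Things in the scene. Friction and masses are not known exactly. Their poses are not given: they have to be found in the camera images.
- white_lid_mid (a point): white ceramic lid, loose, knob up, z up, 47 mm high, 0.09 kg. From below: plug 52 mm across, 8 deep; flange 88 across, 7 thick; upright round knob 24 across, 32 tall, to grip. The point is on the axis half-way up, 23.5 mm over the plug's underside, 15.5 over the flange's underside, 8.5 over its top, 23.5 below the knob's top.
- blue_lid_mid (a point): blue ceramic lid, loose, knob up, z up, 47 mm high, 0.09 kg. From below: plug 52 mm across, 8 deep; flange 88 across, 7 thick; upright round knob 24 across, 32 tall, to grip. The point is on the axis half-way up, 23.5 mm over the plug's underside, 15.5 over the flange's underside, 8.5 over its top, 23.5 below the knob's top.
- yellow_lid_mid (a point): yellow ceramic lid, loose, knob up, z up, 47 mm high, 0.09 kg. From below: plug 52 mm across, 8 deep; flange 88 across, 7 thick; upright round knob 24 across, 32 tall, to grip. The point is on the axis half-way up, 23.5 mm over the plug's underside, 15.5 over the flange's underside, 8.5 over its top, 23.5 below the knob's top.
- green_lid_mid (a point): green ceramic lid without a pot (bystander), loose, knob up, z up, 47 mm high, 0.09 kg. From below: plug 52 mm across, 8 deep; flange 88 across, 7 thick; upright round knob 24 across, 32 tall, to grip. The point is on the axis half-way up, 23.5 mm over the plug's underside, 15.5 over the flange's underside, 8.5 over its top, 23.5 below the knob's top.
- white_pot_rim (a point): white glazed ceramic condiment pot, open, round and straight-sided, standing loose: 80 mm across, mouth 70 mm across, 70 mm tall, about 0.4 kg. This point is the centre of the mouth, level with the rim, 70 mm above the table; z is up. With a lid seated, the lid's listed point lies 15.5 mm above this one.
- blue_pot_rim (a point): blue glazed ceramic condiment pot, open, round and straight-sided, standing loose: 80 mm across, mouth 70 mm across, 70 mm tall, about 0.4 kg. This point is the centre of the mouth, level with the rim, 70 mm above the table; z is up. With a lid seated, the lid's listed point lies 15.5 mm above this one.
- yellow_pot_rim (a point): yellow glazed ceramic condiment pot, open, round and straight-sided, standing loose: 80 mm across, mouth 70 mm across, 70 mm tall, about 0.4 kg. This point is the centre of the mouth, level with the rim, 70 mm above the table; z is up. With a lid seated, the lid's listed point lies 15.5 mm above this one.
- tin_mid (a point): bystander: closed tomato tin, red with steel rims, 72 mm across, 100 mm tall, standing loose; the point is its centre, half-way up
- funnel_mid (a point): bystander: pink plastic funnel standing mouth down, 88 mm across at the table, spout upwards, 95 mm tall, light and loose; the point is on its axis half-way up
There are look-alikes about, which are no part of the job. What is shaped like the part that bears yellow_lid_mid but pink is not meant.

How it is judged:
At the end, for the whole second after the job is handed in: Each pot carries the lid of its own colour: centres within 12 mm, lid's middle 11 to 19 mm above the rim, lid and pot upright within 0.08 rad and at rest, pot within 40 mm of its start; green lid, tin and funnel within 30 mm of theirs (horizontal distance between white_lid_mid and white_pot_rim below 0.012 m and z of white_lid_mid in the frame of white_pot_rim between 0.011 and 0.019 m and angle between each of white_lid_mid, white_pot_rim, blue_lid_mid, blue_pot_rim, yellow_lid_mid, yellow_pot_rim's own z axis and vertical below 0.08 rad and distance of each of white_pot_rim, blue_pot_rim, yellow_pot_rim from where it was at the start of the episode below 0.04 m and linear speed of each of white_lid, white_pot, blue_lid, blue_pot, yellow_lid, yellow_pot below 0.02 m/s and horizontal distance between blue_lid_mid and blue_pot_rim below 0.012 m and z of blue_lid_mid in the frame of blue_pot_rim between 0.011 and 0.019 m and horizontal distance between yellow_lid_mid and yellow_pot_rim below 0.012 m and z of yellow_lid_mid in the frame of yellow_pot_rim between 0.011 and 0.019 m and distance of each of green_lid_mid, tin_mid, funnel_mid from where it was at the start of the episode below 0.03 m); the robot touches nothing.
It fails at once if a pot is tipped or pushed more than 40 mm from its place ((angle between white_pot_rim's own z axis and vertical above 0.4 rad or distance of white_pot_rim from where it was at the start of the episode above 0.04 m) or (angle between blue_pot_rim's own z axis and vertical above 0.4 rad or distance of blue_pot_rim from where it was at the start of the episode above 0.04 m) or (angle between yellow_pot_rim's own z axis and vertical above 0.4 rad or distance of yellow_pot_rim from where it was at the start of the episode above 0.04 m)).
It fails at once if a lid is dropped: falls free from 2 cm or more (faster than 0.6 m/s while no finger touches it) ((linear speed of white_lid above 0.6 m/s and contact force between the fingers and white_lid below 0.05 N) or (linear speed of blue_lid above 0.6 m/s and contact force between the fingers and blue_lid below 0.05 N) or (linear speed of yellow_lid above 0.6 m/s and contact force between the fingers and yellow_lid below 0.05 N)).
It fails at once if the green lid is moved more than 30 mm or tipped over (distance of green_lid_mid from where it was at the start of the episode above 0.03 m or angle between green_lid_mid's own z axis and vertical above 0.5 rad).
It fails at once if the tomato tin is moved more than 30 mm or tipped over (distance of tin_mid from where it was at the start of the episode above 0.03 m or angle between tin_mid's own z axis and vertical above 0.5 rad).
It fails at once if the funnel is moved more than 30 mm or tipped over (distance of funnel_mid from where it was at the start of the episode above 0.03 m or angle between funnel_mid's own z axis and vertical above 0.5 rad).
It also fails if it takes over 93 s, if anything falls off the work surface, if the arm or the gripper's body presses on something with over 40 N, if the wrist force passes 120 N, or if a joint passes its speed limit or range.

ROBOT

A 6-joint arm with a two-finger parallel gripper is mounted at the origin on the work surface. World frame = base frame: x ahead of the robot, y to its left, z up, the work surface at z = 0. Lengths are in m, angles in rad, forces in N, time in s.
With the tool pointing down it reaches from about 0.3 to 0.875 m from the base axis. Payload 6.4 kg.
Tool frame: the origin (TCP) lies at the very end of the fingers, on their centre line; the grasp point (between the pads) lies tcp_to_grasp behind it (tcp_to_grasp is the distance from the TCP to the grasp point, in m); z points along the fingers, y is the direction in which the jaws open and shut (so a half turn about z gives the same grasp; the last joint's range is limited). The gripper opens to 85 mm and grips with 20 to 120 N. Pads are 22 mm wide; open, the fingers measure 114 mm over their backs; the gripper's body (76 mm by 85 mm) begins 54 mm behind the grasp point. The pads swing forward as they close: fully open they stand 13 mm farther back than shut.
Start: joints at [1.093, 0.181, 1.607, -0, 1.354, -0.206], TCP at [0.154, 0.554, 0.231] pointing down, gripper open.
Joint ranges: [-2.99, 2.99], [-0.89, 2.07], [0.3, 2.58], [-1.14, 4.28], [0, 2.63], [-3.12, 3.12]. Speed limits (rad/s): [2.57, 2.57, 3.01, 3.14, 3.14, 3.14].

INTERFACE

Orientations are given as a unit quaternion [w, x, y, z].
In Python, from bench import get_obs, camera, hand_in, tcp_to_grasp gives the robot as it stands.
- The arm moves only by the shell command python3 -m inch 'ROWS' [OPENING]. ROWS is JSON, a list of rows, each an object with "delta_pos": the shift along the tool's x, y, z in cm, a list of three; "rotation": the turn, a rotation vector about the tool's x, y, z in rad, a list of three. In form: [{"delta_pos": [x, y, z], "rotation": [rx, ry, rz]}, ...]. A call has 1 to 10 rows; each row shifts and turns the commanded pose from where the row before left it, along the tool's axes as they then stand; what a row does not reach is not made up. A row lasts 1/10 s, in which the tool goes at most 50 mm and 8.59 degrees, less where a joint would pass 70% of its speed; a pose out of reach is approached as far as the arm can. A call is refused whole if a number of a shift passes 5 or a number of a turn 0.15, either way. A call with a gripper value outside its range is refused whole. OPENING is the finger opening in cm, from 0 to 8.54, set as the call begins (- or left out, the last holds). The fingers move at their own pace and stop on an object; the grip force is fixed at half the most. Time passes only in rows, so rows that do not move let the fingers close. It gives the time, the measured TCP pose, the force and the opening at its end, in the units of the state.
- get_obs(): the state, without advancing time (a new reading comes with each control period).
- camera(name): name is "scene" or "top" or "wrist"; returns a dict with "color" (384x512x3 uint8, red, green, blue), "vfov" (degrees; the focal length in pixels is half the picture's height over the tangent of half this angle, whatever the lens; pixels are square), "cx", "cy" (the principal point, pixels), "eye" and "orientation" of the camera in the world; the wrist camera has in their place "T_tool_cam" (4x4, takes a point from camera to tool coordinates, whose origin is the TCP and whose axes are the flange's). Camera axes: x right, y down, z forward; pixel columns grow to the right and rows downward; lengths in m; the calibration is good to about 2 mm. A picture is of the moment at which its call begins: read the wrist's pose just before it. There is no depth.
- hand_in(): hands the job in, once; it reports no verdict.
The state is a dict: "time_s": time; "q": joint angles; "dq": joint speeds; "joint_efforts": joint torques, N m; "eef_pos": TCP position; "eef_rot": TCP orientation; "wrist_force": force on the tool from outside, world axes, zero at the start; "torque": the same for the moment, N m; "opening": opening from 0.0 (shut) to 1.0 (fully open).
Only numpy, scipy, OpenCV 4.12 (cv2) and the standard library are available. Lean on these libraries where they do the work, as an engineer would, in place of code of your own. Each camera call takes 0.05 s, during which the arm holds its last target.

## Working session

There is one attempt and no reset: what is moved stays moved. The work goes in short steps, Python scripts to look and compute and a shell command to move; the robot and the scene stay as the last step left them, time stands still between calls to the robot, and variables do not carry over. Pictures are saved under pics/ and viewed, and the job is handed in when it is done.

```bash
ls; mkdir -p pics
cat > h.py <<'E'
import numpy as np, cv2
from scipy.spatial.transform import Rotation as R
from bench import get_obs, camera, tcp_to_grasp
def quat(q): return R.from_quat([q[1],q[2],q[3],q[0]])
def snap(name,fn):
    o=get_obs(); c=camera(name)
    cv2.imwrite('pics/'+fn,cv2.cvtColor(c['color'],cv2.COLOR_RGB2BGR))
    return o,c
def pose(o,c):
    if 'T_tool_cam' in c:
        T=np.array(c['T_tool_cam']); Rt=quat(o['eef_rot']).as_matrix()
        return Rt@T[:3,:3], Rt@T[:3,3]+np.array(o['eef_pos'])
    ori=np.array(c['orientation'])
    M=ori if ori.shape==(3,3) else quat(ori).as_matrix()
    return M,np.array(c['eye'])
def ray(o,c,u,v):
    M,e=pose(o,c); f=c['color'].shape[0]/2/np.tan(np.radians(c['vfov'])/2)
    d=M@np.array([(u-c['cx'])/f,(v-c['cy'])/f,1]); return e,d
def onz(o,c,u,v,z):
    e,d=ray(o,c,u,v); return e+d*(z-e[2])/d[2]
def proj(o,c,p):
    M,e=pose(o,c); f=c['color'].shape[0]/2/np.tan(np.radians(c['vfov'])/2)
    q=M.T@(np.array(p)-e); return q[:2]/q[2]*f+[c['cx'],c['cy']]
E
python3 - <<'E'
from h import *
print(get_obs(), tcp_to_grasp)
for n in('scene','top','wrist'):
    o,c=snap(n,n+'0.png'); print(n,{k:v for k,v in c.items() if k!='color'})
E
```

```text
pics
{'time_s': 0.0, 'q': array([ 1.09270505e+00,  1.81566019e-01,  1.60800552e+00, -2.19131924e-06,
        1.35382212e+00, -2.06263337e-01]), 'dq': array([ 1.39787021e-04, -2.48983655e-03,  5.33622598e-04,  2.60696618e-03,
        5.75096782e-04, -9.11112814e-05]), 'joint_efforts': array([ 8.84040364e-04, -4.44853735e+01, -3.51351464e+01, -1.22953843e-04,
        8.64806701e-03, -1.27893642e-07]), 'eef_pos': array([0.15408338, 0.5533888 , 0.23037132]), 'eef_rot': array([-3.01146405e-04,  1.35495619e-01,  9.90777536e-01, -8.48657316e-04]), 'wrist_force': array([ 0.321181  , -0.0618703 ,  0.39344636]), 'torque': array([ 0.01221019, -0.02089372, -0.02222384]), 'opening': 0.9978534644795481} 0.0187
scene {'vfov': 53.498585491000014, 'cx': 254.4672975975595, 'cy': 195.55933484342322, 'eye': array([1.0152069 , 0.72962675, 0.62321778]), 'orientation': array([-0.12930049,  0.23878473,  0.84546372, -0.45984164])}
top {'vfov': 43.80364604316206, 'cx': 259.6021866854309, 'cy': 188.33004750861016, 'eye': array([0.38083578, 0.01416074, 1.40650116]), 'orientation': array([ 0.05423308, -0.69557043,  0.71428345, -0.05513347])}
wrist {'vfov': 67.20994999487547, 'cx': 257.4423408092342, 'cy': 197.3783148211302, 'T_tool_cam': array([[-3.31330229e-04, -9.64560874e-01, -2.63860209e-01,
         6.65902889e-02],
       [ 9.99999512e-01, -5.65119793e-04,  8.10134939e-04,
        -7.17827647e-04],
       [-9.30537091e-04, -2.63859812e-01,  9.64560591e-01,
        -1.42422194e-01],
       [ 0.00000000e+00,  0.00000000e+00,  0.00000000e+00,
         1.00000000e+00]])}
```

View pics/scene0.png

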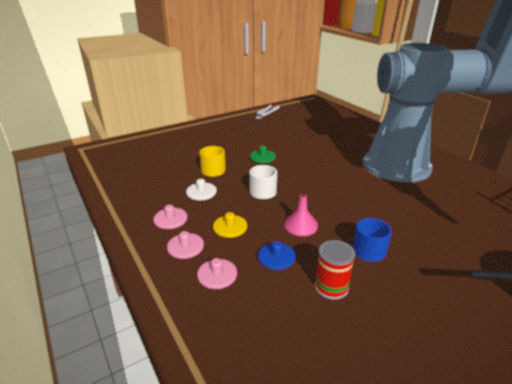

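View pics/top0.png

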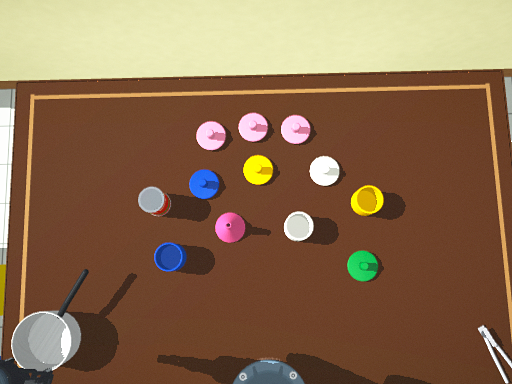

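View pics/wrist0.png

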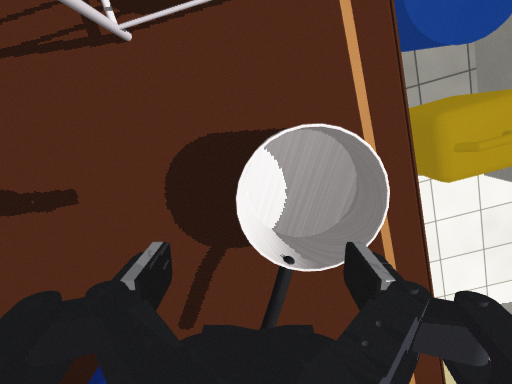

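The top view shows the lids: blue (204,184), yellow (258,170), white (324,171), green (362,266). The pots are blue (169,257), white (299,227) and yellow (367,200). The funnel is at (230,227), the tin at (153,202), the pink decoys lie along row ~130, and a saucepan is under the gripper.

```bash
cat > m.py <<'E'
from h import *
o,c=snap('top','top_m.png'); img=c['color']; hsv=cv2.cvtColor(img,cv2.COLOR_RGB2HSV)
rng={'blue':((105,120,60),(130,255,255)),'yellow':((22,150,90),(34,255,255)),'green':((50,100,50),(85,255,255)),'white':((0,0,110),(179,60,255)),'pink':((140,60,120),(175,255,255))}
for n,(a,b) in rng.items():
    m=cv2.inRange(hsv,np.array(a),np.array(b))
    cs,_=cv2.findContours(m,cv2.RETR_EXTERNAL,cv2.CHAIN_APPROX_NONE)
    for k in cs:
        A=cv2.contourArea(k)
        if A<250 or A>1500: continue
        h=cv2.convexHull(k); M=cv2.moments(h); u,v=M['m10']/M['m00'],M['m01']/M['m00']
        if not(80<u<420 and 100<v<300): continue
        print(n,A,np.round((u,v),1),cv2.boundingRect(h),'z.012',onz(o,c,u,v,.012)[:2].round(4),'z.035',onz(o,c,u,v,.038)[:2].round(4),'z.07',onz(o,c,u,v,.07)[:2].round(4))
E
python3 m.py
```

```text
blue 702.5 [169.8 256.7] (154, 243, 33, 29) z.012 [0.4053 0.2745] z.035 [0.4049 0.2696] z.07 [0.4043 0.2636]
blue 652.5 [203.7 183.9] (189, 170, 30, 29) z.012 [0.6162 0.1745] z.035 [0.6118 0.1715] z.07 [0.6064 0.1678]
yellow 727.0 [366.9 200.2] (351, 185, 33, 31) z.012 [ 0.5547 -0.3054] z.035 [ 0.5514 -0.2994] z.07 [ 0.5474 -0.2921]
yellow 656.0 [257.7 169.5] (243, 155, 30, 30) z.012 [0.6551 0.0136] z.035 [0.65   0.0136] z.07 [0.6437 0.0136]
green 707.0 [362.2 265.6] (347, 251, 31, 31) z.012 [ 0.3652 -0.2801] z.035 [ 0.3655 -0.2746] z.07 [ 0.3659 -0.2678]
white 667.5 [298.2 226. ] (284, 211, 30, 31) z.012 [ 0.4842 -0.1003] z.035 [ 0.4823 -0.0982] z.07 [ 0.4799 -0.0956]
white 510.0 [150.6 199.1] (138, 186, 26, 27) z.012 [0.5749 0.3312] z.035 [0.5712 0.3253] z.07 [0.5668 0.318 ]
white 677.5 [324.1 170.6] (309, 156, 31, 30) z.012 [ 0.6468 -0.1837] z.035 [ 0.6418 -0.18  ] z.07 [ 0.6357 -0.1755]
white 430.0 [209.9 135.2] (197, 122, 27, 28) z.012 [0.7641 0.1545] z.035 [0.7569 0.1519] z.07 [0.7481 0.1487]
white 437.5 [294.7 129. ] (281, 116, 28, 27) z.012 [ 0.7766 -0.101 ] z.035 [ 0.7692 -0.0989] z.07 [ 0.7602 -0.0962]
white 436.0 [252.3 126.8] (239, 114, 28, 27) z.012 [0.7867 0.0265] z.035 [0.7791 0.0263] z.07 [0.7698 0.026 ]
pink 681.5 [229.7 227.1] (215, 212, 30, 31) z.012 [0.4863 0.0998] z.035 [0.4843 0.0982] z.07 [0.4819 0.0963]
```

```bash
cat > d.py <<'E'
import sys
from h import *
o=get_obs(); t=np.array([float(x) for x in sys.argv[1:4]])
Rt=quat(o['eef_rot']); d=Rt.inv().apply(t-o['eef_pos'])*100
# small turn to exact pointing down with same yaw (or given yaw of tool y, deg from world y)
yv=Rt.as_matrix()[:,1]; a=np.arctan2(-yv[0],yv[1])
if len(sys.argv)>4: a=np.radians(float(sys.argv[4]))
y=np.array([-np.sin(a),np.cos(a),0]); z=np.array([0,0,-1.]); x=np.cross(y,z)
G=R.from_matrix(np.c_[x,y,z]); rv=(Rt.inv()*G).as_rotvec()
print('t',o['time_s'],'pos',o['eef_pos'].round(4),'yaw',np.degrees(np.arctan2(-yv[0],yv[1])).round(2),'dtool cm',d.round(2),'rotvec',rv.round(4),'F',o['wrist_force'].round(1),'op',round(o['opening'],3))
E
python3 d.py 0.612 0.174 0.24; python3 d.py 0.612 0.174 0.24 0
```

```text
t 0.2 pos [0.1542 0.5536 0.2307] yaw -15.57 dtool cm [-54.29 -24.28  -0.91] rotvec [-0.001  -0.0002 -0.    ] F [-0.9 -0.2 -0.3] op 1.0
t 0.2 pos [0.1542 0.5536 0.2307] yaw -15.57 dtool cm [-54.29 -24.28  -0.91] rotvec [-0.001  -0.0003 -0.2718] F [-0.9 -0.2 -0.3] op 1.0
```

```bash
python3 -m inch '[{"delta_pos":[-2,-1,-0.5],"rotation":[0,0,-0.027]},{"delta_pos":[-2.7,-1.2,-0.5],"rotation":[0,0,-0.027]},{"delta_pos":[-2.7,-1.2,0],"rotation":[0,0,-0.027]},{"delta_pos":[-2.7,-1.2,0],"rotation":[0,0,-0.027]},{"delta_pos":[-2.7,-1.2,0],"rotation":[0,0,-0.027]},{"delta_pos":[-2.7,-1.2,0],"rotation":[0,0,-0.027]},{"delta_pos":[-2.7,-1.2,0],"rotation":[0,0,-0.027]},{"delta_pos":[-2.7,-1.2,0],"rotation":[0,0,-0.027]},{"delta_pos":[-2.7,-1.2,0],"rotation":[0,0,-0.027]},{"delta_pos":[-2.7,-1.2,0],"rotation":[0,0,-0.027]}]' 8.54
python3 d.py 0.612 0.174 0.24 0
```

```text
time_s: 1.2
eef_pos: [0.3972, 0.3983, 0.2411]
eef_rot: [-0.0, 0.0, 1.0, -0.0]
wrist_force: [0.7, -0.6, 0.1]
opening: 1.003
t 1.2 pos [0.3972 0.3983 0.2411] yaw -0.04 dtool cm [-21.49 -22.41   0.11] rotvec [-0.0001 -0.0003 -0.0008] F [ 0.7 -0.6  0.1] op 1.003
```

```bash
python3 -m inch '[{"delta_pos":[-2.5,-2.5,0],"rotation":[0,0,0]},{"delta_pos":[-2.7,-2.7,0],"rotation":[0,0,0]},{"delta_pos":[-2.7,-2.7,0],"rotation":[0,0,0]},{"delta_pos":[-2.7,-2.7,0],"rotation":[0,0,0]},{"delta_pos":[-2.7,-2.7,0],"rotation":[0,0,0]},{"delta_pos":[-2.7,-2.9,0],"rotation":[0,0,0]},{"delta_pos":[-2.7,-3,0],"rotation":[0,0,0]},{"delta_pos":[-2,-2.5,0],"rotation":[0,0,0]},{"delta_pos":[-0.7,-0.7,0],"rotation":[0,0,0]},{"delta_pos":[0,0,0],"rotation":[0,0,0]}]'
python3 d.py 0.612 0.174 0.24 0; python3 -c "
from h import *
snap('wrist','w1.png')"
```

```text
time_s: 2.2
eef_pos: [0.6105, 0.1735, 0.2407]
eef_rot: [-0.0, 0.002, 1.0, 0.0]
wrist_force: [0.3, 0.4, 0.6]
opening: 0.999
t 2.2 pos [0.6105 0.1735 0.2407] yaw -0.24 dtool cm [-0.15  0.05  0.07] rotvec [ 0.     -0.0009 -0.0041] F [0.3 0.4 0.6] op 0.999
```

View pics/w1.png

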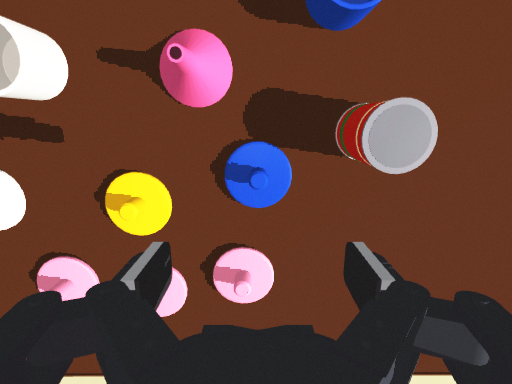

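The wrist view shows the blue lid at (258,174), yellow lid at (139,203), funnel, tin, and both pots at the top edge.

```bash
cat > w.py <<'E'
import sys
from h import *
o,c=snap('wrist',sys.argv[1]); img=c['color']; hsv=cv2.cvtColor(img,cv2.COLOR_RGB2HSV)
rng={'blue':((105,120,50),(130,255,255)),'yellow':((20,150,60),(34,255,255)),'white':((0,0,120),(179,60,255)),'green':((50,100,50),(85,255,255))}
for n in sys.argv[2].split(','):
    a,b=rng[n]; m=cv2.inRange(hsv,np.array(a),np.array(b))
    cs,_=cv2.findContours(m,cv2.RETR_EXTERNAL,cv2.CHAIN_APPROX_NONE)
    for k in cs:
        if cv2.contourArea(k)<900: continue
        h=cv2.convexHull(k); M=cv2.moments(h); u,v=M['m10']/M['m00'],M['m01']/M['m00']
        print(n,cv2.contourArea(k),np.round((u,v),1),cv2.boundingRect(h),*[(z,onz(o,c,u,v,z)[:2].round(4).tolist()) for z in(.0115,.038,.07,.085)])
E
python3 w.py w2.png blue,yellow
python3 - <<'E'
from h import *
o,c=snap('top','t.png'); print(get_obs()['time_s'])
E
```

```text
blue 3448.5 [256.8 174.9] (224, 142, 67, 67) (0.0115, [0.614, 0.1735]) (0.038, [0.6089, 0.1736]) (0.07, [0.6028, 0.1736]) (0.085, [0.6, 0.1736])
blue 1599.0 [338.4  12.6] (304, 0, 78, 32) (0.0115, [0.4272, 0.267]) (0.038, [0.4355, 0.2604]) (0.07, [0.4454, 0.2524]) (0.085, [0.4501, 0.2486])
yellow 3236.0 [137.1 203.6] (104, 172, 67, 64) (0.0115, [0.6526, 0.0129]) (0.038, [0.6448, 0.0244]) (0.07, [0.6354, 0.0382]) (0.085, [0.6309, 0.0447])
2.35
```

```bash
python3 -m inch '[{"delta_pos":[-0.2,0,1.5],"rotation":[0,0,0]},{"delta_pos":[-0.2,0,2.5],"rotation":[0,0,0]},{"delta_pos":[0,0,3],"rotation":[0,0,0]},{"delta_pos":[0,0,3],"rotation":[0,0,0]},{"delta_pos":[0,0,3],"rotation":[0,0,0]},{"delta_pos":[0,0,3],"rotation":[0,0,0]},{"delta_pos":[0,0,2.5],"rotation":[0,0,0]},{"delta_pos":[0,0,1],"rotation":[0,0,0]},{"delta_pos":[0,0,0.5],"rotation":[0,0,0]},{"delta_pos":[0,0,0],"rotation":[0,0,0]}]'
python3 d.py 0.6145 0.1738 0.021 0;python3 w.py w3.png blue
```

```text
time_s: 3.35
eef_pos: [0.6138, 0.1752, 0.0412]
eef_rot: [-0.0, 0.001, 1.0, -0.0]
wrist_force: [-0.0, 0.6, -1.2]
opening: 1.0
t 3.35 pos [0.6138 0.1752 0.0412] yaw -0.06 dtool cm [-0.07 -0.14  2.02] rotvec [-0.     -0.0002 -0.0011] F [-0.   0.6 -1.2] op 1.0
blue 14110.5 [255.3 225.4] (186, 160, 139, 132) (0.0115, [0.6126, 0.1732]) (0.038, [0.6025, 0.1734]) (0.07, [0.5903, 0.1737]) (0.085, [0.5846, 0.1738])
```

View pics/w3.png

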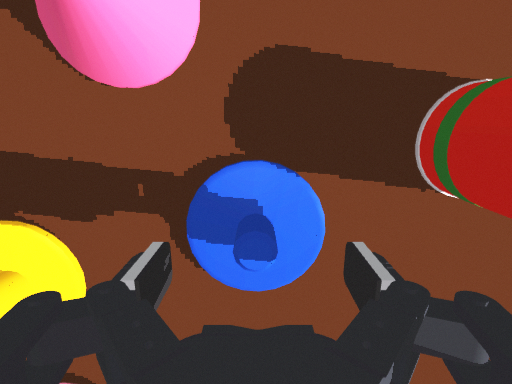

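```bash
python3 -m inch '[{"delta_pos":[0,-0.15,0.8],"rotation":[0,0,0]},{"delta_pos":[0,0,0.8],"rotation":[0,0,0]},{"delta_pos":[0,0,0.4],"rotation":[0,0,0]},{"delta_pos":[0,0,0],"rotation":[0,0,0]}]'
python3 -m inch '[{"delta_pos":[0,0,0],"rotation":[0,0,0]},{"delta_pos":[0,0,0],"rotation":[0,0,0]},{"delta_pos":[0,0,0],"rotation":[0,0,0]},{"delta_pos":[0,0,0],"rotation":[0,0,0]},{"delta_pos":[0,0,0],"rotation":[0,0,0]},{"delta_pos":[0,0,0],"rotation":[0,0,0]},{"delta_pos":[0,0,0],"rotation":[0,0,0]},{"delta_pos":[0,0,0],"rotation":[0,0,0]}]' 1.5
python3 d.py 0.614 0.1738 0.16 0
```

```text
time_s: 3.8
eef_pos: [0.6133, 0.1731, 0.0203]
eef_rot: [-0.001, 0.001, 1.0, -0.0]
wrist_force: [0.2, 0.6, -0.6]
opening: 0.998
time_s: 4.6
eef_pos: [0.6144, 0.1733, 0.0218]
eef_rot: [0.0, 0.001, 1.0, 0.0]
wrist_force: [-0.3, -0.1, 4.3]
opening: 0.259
t 4.6 pos [0.6144 0.1733 0.0218] yaw -0.1 dtool cm [  0.03   0.06 -13.82] rotvec [ 0.0001  0.001  -0.0018] F [-0.3 -0.1  4.3] op 0.259
```

```bash
python3 -m inch '[{"delta_pos":[0,0,-0.5],"rotation":[0,0,0]},{"delta_pos":[0,0,-1.5],"rotation":[0,0,0]},{"delta_pos":[0,0,-2.5],"rotation":[0,0,0]},{"delta_pos":[0,0,-3],"rotation":[0,0,0]},{"delta_pos":[0,0,-3],"rotation":[0,0,0]},{"delta_pos":[0,0,-3],"rotation":[0,0,0]},{"delta_pos":[0,0,-1.5],"rotation":[0,0,0]},{"delta_pos":[0,0,-0.5],"rotation":[0,0,0]},{"delta_pos":[0,0,0],"rotation":[0,0,0]}]'
python3 d.py 0.405 0.270 0.175 0;python3 w.py w4.png blue
```

```text
time_s: 5.5
eef_pos: [0.6139, 0.1732, 0.1765]
eef_rot: [0.0, 0.001, 1.0, 0.0]
wrist_force: [0.8, 0.1, -1.5]
opening: 0.259
t 5.5 pos [0.6139 0.1732 0.1765] yaw -0.1 dtool cm [20.91  9.64  0.14] rotvec [ 0.      0.0004 -0.0018] F [ 0.8  0.1 -1.5] op 0.259
blue 13091.5 [257.7 235.3] (181, 165, 155, 144) (0.0115, [0.6763, 0.1729]) (0.038, [0.6652, 0.1728]) (0.07, [0.6517, 0.1728]) (0.085, [0.6454, 0.1728])
```

View pics/w4.png

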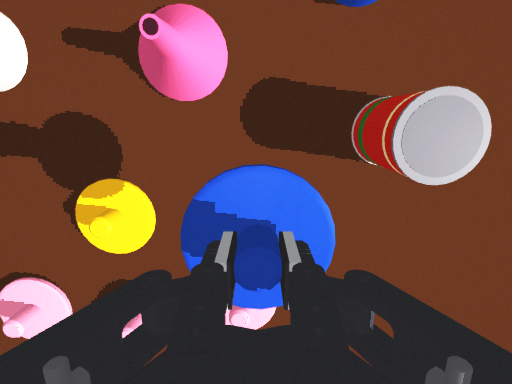

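The blue lid is held by the knob at (258,258), flange spanning columns 181–336. Next I move so the blue pot is in the wrist view.

```bash
python3 -m inch '[{"delta_pos":[1,1,-0.5],"rotation":[0,0,0]},{"delta_pos":[2,1.7,-0.3],"rotation":[0,0,0]},{"delta_pos":[2.2,2,0],"rotation":[0,0,0]},{"delta_pos":[2.2,2,0],"rotation":[0,0,0]},{"delta_pos":[2,1.7,0],"rotation":[0,0,0]},{"delta_pos":[1,1,0],"rotation":[0,0,0]},{"delta_pos":[0.5,0.3,0],"rotation":[0,0,0]},{"delta_pos":[0,0,0],"rotation":[0,0,0]},{"delta_pos":[0,0,0],"rotation":[0,0,0]}]'
python3 d.py 0.405 0.270 0.175 0;python3 w.py w5.png blue
```

```text
time_s: 6.45
eef_pos: [0.5058, 0.2699, 0.1842]
eef_rot: [0.0, 0.001, 1.0, -0.0]
wrist_force: [0.9, 0.0, -0.6]
opening: 0.259
t 6.45 pos [0.5058 0.2699 0.1842] yaw -0.13 dtool cm [10.08 -0.02  0.92] rotvec [-0.0003  0.0002 -0.0023] F [ 0.9  0.  -0.6] op 0.259
blue 12673.5 [256.4 235.3] (180, 165, 152, 144) (0.0115, [0.5714, 0.268]) (0.038, [0.5603, 0.2682]) (0.07, [0.5468, 0.2683]) (0.085, [0.5405, 0.2684])
blue 7526.0 [254.2  71.7] (207, 21, 95, 103) (0.0115, [0.3936, 0.2665]) (0.038, [0.3974, 0.2667]) (0.07, [0.402, 0.267]) (0.085, [0.4042, 0.2672])
```

View pics/w5.png

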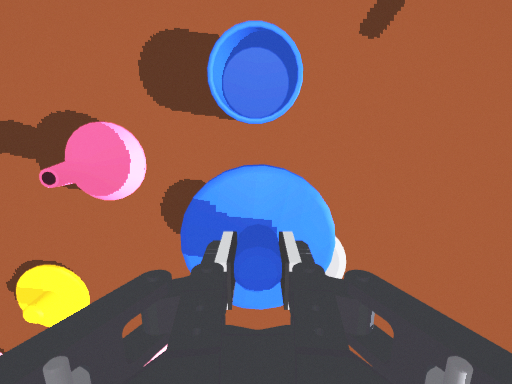

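```bash
cat > rim.py <<'E'
# rim.py col_left col_right row_top  row_of_cols   z r
import sys
from h import *
o=get_obs(); c=camera('wrist')
L,Rr,T,B=[float(v) for v in sys.argv[1:5]]; z=float(sys.argv[5]); r=float(sys.argv[6])
mid=(T+B)/2
l=onz(o,c,L,mid,z); q=onz(o,c,Rr,mid,z); t=onz(o,c,(L+Rr)/2,T,z); b=onz(o,c,(L+Rr)/2,B,z)
print('y',(l[1]+q[1])/2,'diam',q[1]-l[1],'x from top',t[0]+r,'x from bottom',b[0]-r, 'tcp',o['eef_pos'].round(4))
E
python3 rim.py 207.5 302 21 119 0.07 0.04
python3 rim.py 180.5 335 165 309 0.178 0.044;python3 rim.py 180.5 335 165 309 0.172 0.044
```

```text
y 0.267340311102854 diam 0.07765473349307248 x from top 0.40515824984538906 x from bottom 0.3997848174103819 tcp [0.5059 0.2698 0.1843]
y 0.26928011726069373 diam 0.08561382915551641 x from top 0.506456116076891 x from bottom 0.5048577963280267 tcp [0.5059 0.2697 0.1842]
y 0.2693032468730775 diam 0.08906639321643373 x from top 0.5073714498825648 x from bottom 0.5092545211763565 tcp [0.5059 0.2697 0.1842]
```

```bash
python3 -m inch '[{"delta_pos":[1.2,-0.1,0],"rotation":[0,0,0]},{"delta_pos":[2,0,0],"rotation":[0,0,0]},{"delta_pos":[2.5,0,0],"rotation":[0,0,0]},{"delta_pos":[2.5,0,0],"rotation":[0,0,0]},{"delta_pos":[1.5,0,1],"rotation":[0,0,0]},{"delta_pos":[0.5,0,2],"rotation":[0,0,0]},{"delta_pos":[0,0,2],"rotation":[0,0,0]},{"delta_pos":[0,0,1.5],"rotation":[0,0,0]},{"delta_pos":[0,0,0.5],"rotation":[0,0,0]},{"delta_pos":[0,0,0],"rotation":[0,0,0]}]'
python3 d.py 0.4035 0.2688 0.084 0;python3 -c "
from h import *
o,c=snap('scene','s1.png')
i=cv2.imread('pics/s1.png'); print(proj(o,c,[.4045,.2685,.07])); cv2.imwrite('pics/s1b.png',cv2.resize(i[170:320,300:460],None,fx=4,fy=4))"
```

```text
time_s: 7.65
eef_pos: [0.4023, 0.2693, 0.1138]
eef_rot: [-0.001, 0.001, 1.0, -0.0]
wrist_force: [0.3, -0.8, -0.5]
opening: 0.257
t 7.65 pos [0.4023 0.2693 0.1138] yaw -0.11 dtool cm [-0.12 -0.05  2.98] rotvec [-0.0005 -0.0016 -0.002 ] F [ 0.3 -0.8 -0.5] op 0.257
[373.24699581 228.13441818]
```

View pics/s1b.png

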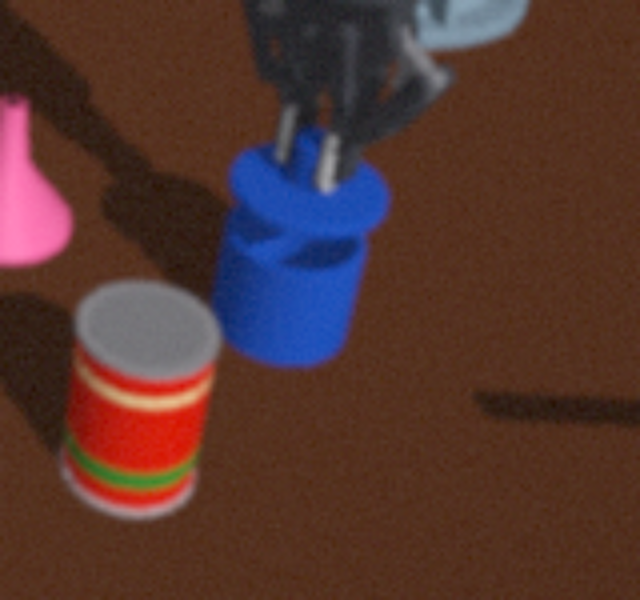

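The scene view shows the blue lid held level above its pot, centred to within ~2 mm. I'm lowering it slowly.

```bash
python3 -m inch '[{"delta_pos":[-0.1,0,0.4],"rotation":[0,0,0]},{"delta_pos":[0,0,0.5],"rotation":[0,0,0]},{"delta_pos":[0,0,0.5],"rotation":[0,0,0]},{"delta_pos":[0,0,0.4],"rotation":[0,0,0]},{"delta_pos":[0,0,0.3],"rotation":[0,0,0]},{"delta_pos":[0,0,0.3],"rotation":[0,0,0]},{"delta_pos":[0,0,0.2],"rotation":[0,0,0]},{"delta_pos":[0,0,0.1],"rotation":[0,0,0]},{"delta_pos":[0,0,0],"rotation":[0,0,0]},{"delta_pos":[0,0,0],"rotation":[0,0,0]}]'
python3 d.py 0.4035 0.2688 0.084 0
```

```text
time_s: 8.7
eef_pos: [0.4042, 0.2696, 0.0874]
eef_rot: [0.0, 0.001, 1.0, 0.0]
wrist_force: [0.5, 0.6, -1.5]
opening: 0.259
t 8.7 pos [0.4042 0.2696 0.0874] yaw -0.1 dtool cm [ 0.07 -0.08  0.34] rotvec [ 0.      0.0002 -0.0017] F [ 0.5  0.6 -1.5] op 0.259
```

```bash
python3 -m inch '[{"delta_pos":[0,0,0.1],"rotation":[0,0,0]},{"delta_pos":[0,0,0.1],"rotation":[0,0,0]},{"delta_pos":[0,0,0.1],"rotation":[0,0,0]},{"delta_pos":[0,0,0],"rotation":[0,0,0]}]'
python3 -m inch '[{"delta_pos":[0,0,0.1],"rotation":[0,0,0]},{"delta_pos":[0,0,0],"rotation":[0,0,0]}]'
```

```text
time_s: 9.1
eef_pos: [0.404, 0.2696, 0.0841]
eef_rot: [-0.0, 0.001, 1.0, -0.0]
wrist_force: [-0.1, -0.1, -0.5]
opening: 0.261
time_s: 9.3
eef_pos: [0.4043, 0.2696, 0.0837]
eef_rot: [0.0, 0.001, 1.0, -0.0]
wrist_force: [-1.8, -1.3, 5.0]
opening: 0.262
```

Contact is at 5 N, so it is seated. I'll open partly, then retreat up.

```bash
python3 -m inch '[{"delta_pos":[0,0,0],"rotation":[0,0,0]},{"delta_pos":[0,0,0],"rotation":[0,0,0]},{"delta_pos":[0,0,0],"rotation":[0,0,0]},{"delta_pos":[0,0,0],"rotation":[0,0,0]}]' 5
python3 -m inch '[{"delta_pos":[0,0,-0.5],"rotation":[0,0,0]},{"delta_pos":[0,0,-1.5],"rotation":[0,0,0]},{"delta_pos":[0,0,-2.5],"rotation":[0,0,0]},{"delta_pos":[0,0,-3],"rotation":[0,0,0]},{"delta_pos":[0,0,-3],"rotation":[0,0,0]},{"delta_pos":[0,0,-3],"rotation":[0,0,0]},{"delta_pos":[0,0,-2],"rotation":[0,0,0]},{"delta_pos":[0,0,-0.5],"rotation":[0,0,0]},{"delta_pos":[0,0,0],"rotation":[0,0,0]}]'
python3 d.py 0.652 0.0132 0.24 0;python3 w.py w6.png blue; python3 -c "
from h import *
o,c=snap('scene','s2.png')
i=cv2.imread('pics/s2.png'); cv2.imwrite('pics/s2b.png',cv2.resize(i[170:320,300:460],None,fx=4,fy=4))"
```

```text
time_s: 9.7
eef_pos: [0.4042, 0.2696, 0.0832]
eef_rot: [-0.0, 0.001, 1.0, -0.0]
wrist_force: [-0.4, -0.9, -0.4]
opening: 0.588
time_s: 10.6
eef_pos: [0.4045, 0.2697, 0.2439]
eef_rot: [0.001, 0.001, 1.0, 0.0]
wrist_force: [-0.4, 0.7, 0.2]
opening: 0.587
t 10.6 pos [0.4045 0.2697 0.2439] yaw -0.1 dtool cm [-24.8  -25.61   0.41] rotvec [ 0.0005  0.0015 -0.0018] F [-0.4  0.7  0.2] op 0.587
blue 4691.0 [256.6 179.6] (218, 139, 77, 81) (0.0115, [0.4162, 0.2683]) (0.038, [0.4106, 0.2683]) (0.07, [0.4039, 0.2684]) (0.085, [0.4008, 0.2684])
```

View pics/w6.png

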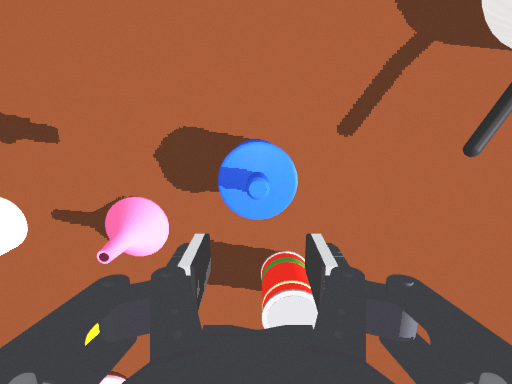

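View pics/s2b.png

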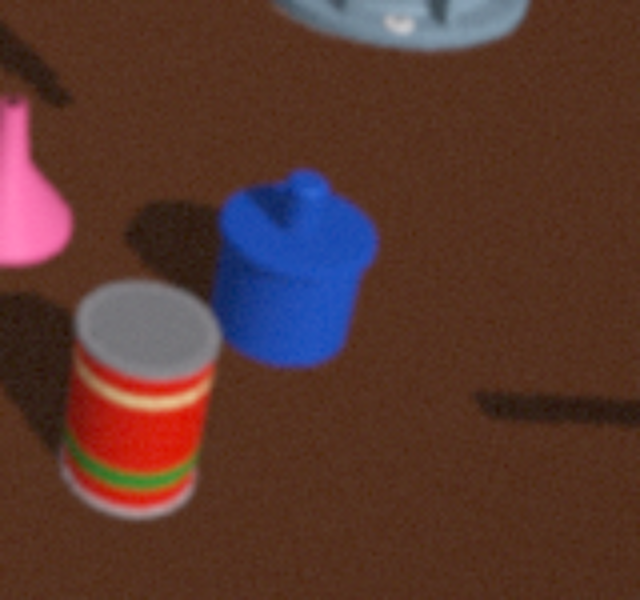

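The blue lid is seated flat on its pot (wrist (257,180)). Next is the yellow lid.

```bash
python3 -m inch '[{"delta_pos":[-1.5,-1.5,0],"rotation":[0,0,0]},{"delta_pos":[-2.9,-3,0],"rotation":[0,0,0]},{"delta_pos":[-3,-3.2,0],"rotation":[0,0,0]},{"delta_pos":[-3,-3.2,0],"rotation":[0,0,0]},{"delta_pos":[-3,-3.2,0],"rotation":[0,0,0]},{"delta_pos":[-3,-3.2,0],"rotation":[0,0,0]},{"delta_pos":[-3,-3.2,0],"rotation":[0,0,0]},{"delta_pos":[-3,-3,0],"rotation":[0,0,0]},{"delta_pos":[-1.8,-1.8,0],"rotation":[0,0,0]},{"delta_pos":[-0.5,-0.4,0],"rotation":[0,0,0]}]' 8.54
python3 -m inch '[{"delta_pos":[0,0,0],"rotation":[0,0,0]},{"delta_pos":[0,0,0],"rotation":[0,0,0]}]'
python3 d.py 0.653 0.0132 0.021 0;python3 w.py w7.png yellow
```

```text
time_s: 11.7
eef_pos: [0.6512, 0.0095, 0.2405]
eef_rot: [-0.002, 0.002, 1.0, 0.0]
wrist_force: [-0.2, 1.1, 0.3]
opening: 0.996
time_s: 11.9
eef_pos: [0.6496, 0.0132, 0.2422]
eef_rot: [-0.001, 0.001, 1.0, 0.0]
wrist_force: [-1.4, 0.2, -0.3]
opening: 0.998
t 11.9 pos [0.6496 0.0132 0.2422] yaw -0.06 dtool cm [-3.900e-01 -2.000e-02  2.212e+01] rotvec [ 0.0007 -0.0022 -0.0011] F [-1.4  0.2 -0.3] op 0.998
yellow 3400.0 [257.2 174.1] (224, 141, 67, 67) (0.0115, [0.6529, 0.0127]) (0.038, [0.6479, 0.0127]) (0.07, [0.642, 0.0127]) (0.085, [0.6392, 0.0127])
yellow 2156.0 [17.3 93.6] (0, 57, 41, 69) (0.0115, [0.5529, -0.2794]) (0.038, [0.555, -0.2586]) (0.07, [0.5576, -0.2336]) (0.085, [0.5588, -0.2219])
```

View pics/w7.png

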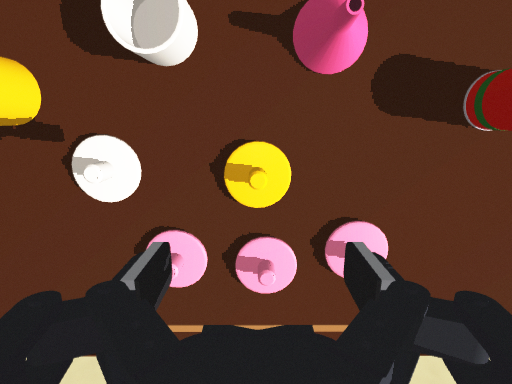

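The yellow lid is at (257,174), between the fingers and clear of neighbours.

```bash
python3 -m inch '[{"delta_pos":[-0.2,0,1.5],"rotation":[0,0,0]},{"delta_pos":[-0.1,0,2.5],"rotation":[0,0,0]},{"delta_pos":[0,0,3],"rotation":[0,0,0]},{"delta_pos":[0,0,3],"rotation":[0,0,0]},{"delta_pos":[0,0,3],"rotation":[0,0,0]},{"delta_pos":[0,0,3],"rotation":[0,0,0]},{"delta_pos":[0,0,2.5],"rotation":[0,0,0]},{"delta_pos":[0,0,1.5],"rotation":[0,0,0]},{"delta_pos":[0,0,0.5],"rotation":[0,0,0]},{"delta_pos":[0,0,0],"rotation":[0,0,0]}]'
python3 d.py 0.653 0.0129 0.0215 0;python3 w.py w8.png yellow
```

```text
time_s: 12.95
eef_pos: [0.6533, 0.0126, 0.0379]
eef_rot: [-0.0, 0.001, 1.0, 0.0]
wrist_force: [-0.2, -0.5, 0.1]
opening: 1.0
t 12.95 pos [0.6533 0.0126 0.0379] yaw -0.08 dtool cm [0.03 0.03 1.64] rotvec [ 0.0001 -0.0008 -0.0013] F [-0.2 -0.5  0.1] op 1.0
yellow 14569.0 [258.4 226.4] (188, 160, 142, 134) (0.0115, [0.6515, 0.0125]) (0.038, [0.6413, 0.0124]) (0.07, [0.629, 0.0123]) (0.085, [0.6233, 0.0123])
```

```bash
python3 -m inch '[{"delta_pos":[0,0,0.6],"rotation":[0,0,0]},{"delta_pos":[0,0,0.7],"rotation":[0,0,0]},{"delta_pos":[0,0,0.3],"rotation":[0,0,0]},{"delta_pos":[0,0,0],"rotation":[0,0,0]}]'
python3 -m inch '[{"delta_pos":[0,0,0],"rotation":[0,0,0]},{"delta_pos":[0,0,0],"rotation":[0,0,0]},{"delta_pos":[0,0,0],"rotation":[0,0,0]},{"delta_pos":[0,0,0],"rotation":[0,0,0]},{"delta_pos":[0,0,0],"rotation":[0,0,0]},{"delta_pos":[0,0,0],"rotation":[0,0,0]},{"delta_pos":[0,0,0],"rotation":[0,0,0]},{"delta_pos":[0,0,0],"rotation":[0,0,0]}]' 1.5
python3 -m inch '[{"delta_pos":[0,0,-0.5],"rotation":[0,0,0]},{"delta_pos":[0,0,-1.5],"rotation":[0,0,0]},{"delta_pos":[0,0,-2.5],"rotation":[0,0,0]},{"delta_pos":[0,0,-3],"rotation":[0,0,0]},{"delta_pos":[0,0,-3],"rotation":[0,0,0]},{"delta_pos":[0,0,-3],"rotation":[0,0,0]},{"delta_pos":[0,0,-2],"rotation":[0,0,0]},{"delta_pos":[0,0,-0.5],"rotation":[0,0,0]},{"delta_pos":[0,0,0],"rotation":[0,0,0]}]'
python3 d.py 0.65 -0.295 0.18 0; python3 d.py 0.65 -0.295 0.18 -23
```

```text
time_s: 13.4
eef_pos: [0.6532, 0.0122, 0.0217]
eef_rot: [-0.001, 0.001, 1.0, 0.0]
wrist_force: [-0.5, 0.2, 1.0]
opening: 1.0
time_s: 14.2
eef_pos: [0.6541, 0.0121, 0.0227]
eef_rot: [0.0, 0.001, 1.0, -0.0]
wrist_force: [0.2, 0.0, 4.7]
opening: 0.254
time_s: 15.1
eef_pos: [0.6541, 0.0122, 0.1835]
eef_rot: [0.001, 0.001, 1.0, -0.0]
wrist_force: [-0.4, -0.8, -1.2]
opening: 0.259
t 15.1 pos [0.6541 0.0122 0.1835] yaw -0.1 dtool cm [  0.35 -30.72   0.36] rotvec [-0.0003  0.0019 -0.0017] F [-0.4 -0.8 -1.2] op 0.259
t 15.1 pos [0.6541 0.0122 0.1835] yaw -0.1 dtool cm [  0.35 -30.72   0.36] rotvec [1.000e-04 1.900e-03 3.997e-01] F [-0.4 -0.8 -1.2] op 0.259
```

```bash
python3 -m inch '[{"delta_pos":[0,-1.5,0],"rotation":[0,0,0]},{"delta_pos":[0,-3,0],"rotation":[0,0,0]},{"delta_pos":[0,-4,0],"rotation":[0,0,0]},{"delta_pos":[0,-4,0],"rotation":[0,0,0]},{"delta_pos":[0,-4,0],"rotation":[0,0,0]},{"delta_pos":[0,-4,0],"rotation":[0,0,0]},{"delta_pos":[0,-4,0],"rotation":[0,0,0]},{"delta_pos":[0,-3.5,0],"rotation":[0,0,0]},{"delta_pos":[0,-2.2,0],"rotation":[0,0,0]},{"delta_pos":[0,-0.7,0],"rotation":[0,0,0]}]'
python3 -m inch '[{"delta_pos":[0,0,0],"rotation":[0,0,0]},{"delta_pos":[0,0,0],"rotation":[0,0,0]}]'
python3 d.py 0.551 -0.299 0.18 0;python3 w.py w9.png yellow
```

```text
time_s: 16.1
eef_pos: [0.6518, -0.2996, 0.1804]
eef_rot: [-0.001, 0.002, 1.0, 0.0]
wrist_force: [-0.1, -0.2, -1.2]
opening: 0.26
time_s: 16.3
eef_pos: [0.6531, -0.2952, 0.1817]
eef_rot: [-0.0, 0.0, 1.0, 0.001]
wrist_force: [0.8, 0.2, -1.4]
opening: 0.257
t 16.3 pos [ 0.6531 -0.2952  0.1817] yaw -0.04 dtool cm [10.21 -0.39  0.18] rotvec [ 0.0013 -0.0008 -0.0006] F [ 0.8  0.2 -1.4] op 0.257
yellow 13090.0 [257.7 233.5] (181, 163, 154, 144) (0.0115, [0.7153, -0.2953]) (0.038, [0.7044, -0.2953]) (0.07, [0.6912, -0.2954]) (0.085, [0.685, -0.2954])
yellow 7788.0 [253.3  70.4] (205, 19, 97, 104) (0.0115, [0.54, -0.2995]) (0.038, [0.5439, -0.2992]) (0.07, [0.5487, -0.2989]) (0.085, [0.5509, -0.2987])
```

View pics/w9.png

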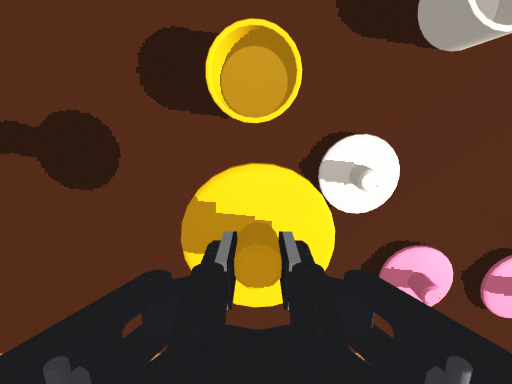

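```bash
python3 rim.py 205.5 302 19 117 0.07 0.04
python3 rim.py 181 334.5 163.5 307 0.175 0.044
```

```text
y -0.2982915176795433 diam 0.07850529818598034 x from top 0.5517108208792165 x from bottom 0.5454758958959952 tcp [ 0.6534 -0.2949  0.182 ]
y -0.29530268535493703 diam 0.08552061508569586 x from top 0.6533907053234288 x from bottom 0.6517886292914805 tcp [ 0.6535 -0.2949  0.1823]
```

```bash
python3 -m inch '[{"delta_pos":[1.2,-0.35,0],"rotation":[0,0,0]},{"delta_pos":[2,0,0],"rotation":[0,0,0]},{"delta_pos":[2.5,0,0],"rotation":[0,0,0]},{"delta_pos":[2.5,0,0],"rotation":[0,0,0]},{"delta_pos":[1.5,0,1],"rotation":[0,0,0]},{"delta_pos":[0.55,0,2],"rotation":[0,0,0]},{"delta_pos":[0,0,2],"rotation":[0,0,0]},{"delta_pos":[0,0,1],"rotation":[0,0,0]},{"delta_pos":[0,0,0.5],"rotation":[0,0,0]},{"delta_pos":[0,0,0],"rotation":[0,0,0]}]'
python3 d.py 0.5508 -0.2985 0.0847 0;python3 -c "
from h import *
o,c=snap('scene','s3.png')
i=cv2.imread('pics/s3.png'); cv2.imwrite('pics/s3b.png',cv2.resize(i[100:220,150:300],None,fx=4,fy=4))"
```

```text
time_s: 17.45
eef_pos: [0.5505, -0.2999, 0.117]
eef_rot: [-0.0, 0.001, 1.0, 0.0]
wrist_force: [0.4, 0.8, -1.1]
opening: 0.255
t 17.45 pos [ 0.5505 -0.2999  0.117 ] yaw -0.08 dtool cm [-0.04  0.14  3.23] rotvec [ 0.0004 -0.0006 -0.0015] F [ 0.4  0.8 -1.1] op 0.255
```

View pics/s3b.png

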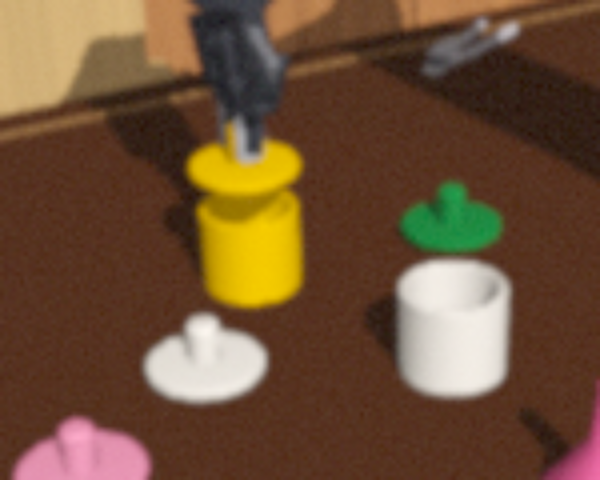

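The yellow lid (col 245) is level over its pot (col ~249). Lowering.

```bash
python3 -m inch '[{"delta_pos":[0,0.1,0.5],"rotation":[0,0,0]},{"delta_pos":[0,0,0.6],"rotation":[0,0,0]},{"delta_pos":[0,0,0.5],"rotation":[0,0,0]},{"delta_pos":[0,0,0.4],"rotation":[0,0,0]},{"delta_pos":[0,0,0.3],"rotation":[0,0,0]},{"delta_pos":[0,0,0.3],"rotation":[0,0,0]},{"delta_pos":[0,0,0.2],"rotation":[0,0,0]},{"delta_pos":[0,0,0.1],"rotation":[0,0,0]},{"delta_pos":[0,0,0],"rotation":[0,0,0]},{"delta_pos":[0,0,0],"rotation":[0,0,0]}]'
python3 -m inch '[{"delta_pos":[0,0,0.1],"rotation":[0,0,0]},{"delta_pos":[0,0,0.1],"rotation":[0,0,0]},{"delta_pos":[0,0,0],"rotation":[0,0,0]}]'
```

```text
time_s: 18.5
eef_pos: [0.5508, -0.2993, 0.0885]
eef_rot: [0.0, 0.001, 1.0, -0.0]
wrist_force: [0.7, -0.3, -0.9]
opening: 0.257
time_s: 18.8
eef_pos: [0.5505, -0.2991, 0.0861]
eef_rot: [-0.0, 0.001, 1.0, 0.0]
wrist_force: [-0.8, -0.3, -1.5]
opening: 0.256
```

```bash
python3 -m inch '[{"delta_pos":[0,0,0.1],"rotation":[0,0,0]},{"delta_pos":[0,0,0],"rotation":[0,0,0]}]'
python3 -m inch '[{"delta_pos":[0,0,0.1],"rotation":[0,0,0]},{"delta_pos":[0,0,0],"rotation":[0,0,0]}]'
```

```text
time_s: 19.0
eef_pos: [0.5506, -0.2991, 0.0851]
eef_rot: [-0.0, 0.001, 1.0, 0.0]
wrist_force: [0.2, -0.3, -0.5]
opening: 0.258
time_s: 19.2
eef_pos: [0.5507, -0.2993, 0.0847]
eef_rot: [0.0, 0.001, 1.0, -0.0]
wrist_force: [-1.2, 0.6, 2.8]
opening: 0.26
```

```bash
python3 -m inch '[{"delta_pos":[0,0,0],"rotation":[0,0,0]},{"delta_pos":[0,0,0],"rotation":[0,0,0]},{"delta_pos":[0,0,0],"rotation":[0,0,0]},{"delta_pos":[0,0,0],"rotation":[0,0,0]}]' 5
python3 -m inch '[{"delta_pos":[0,0,-0.5],"rotation":[0,0,0]},{"delta_pos":[0,0,-1.5],"rotation":[0,0,0]},{"delta_pos":[0,0,-2.5],"rotation":[0,0,0]},{"delta_pos":[0,0,-3],"rotation":[0,0,0]},{"delta_pos":[0,0,-3],"rotation":[0,0,0]},{"delta_pos":[0,0,-3],"rotation":[0,0,0]},{"delta_pos":[0,0,-1.5],"rotation":[0,0,0]},{"delta_pos":[0,0,-0.5],"rotation":[0,0,0]},{"delta_pos":[0,0,0],"rotation":[0,0,0]}]'
python3 d.py 0.6425 -0.183 0.24 0;python3 w.py w10.png yellow,white; python3 -c "
from h import *
o,c=snap('scene','s4.png')
i=cv2.imread('pics/s4.png'); cv2.imwrite('pics/s4b.png',cv2.resize(i[100:220,150:300],None,fx=4,fy=4))"
```

```text
time_s: 19.6
eef_pos: [0.5506, -0.2992, 0.0842]
eef_rot: [-0.0, 0.001, 1.0, 0.0]
wrist_force: [-0.1, -0.6, -0.9]
opening: 0.584
time_s: 20.5
eef_pos: [0.5507, -0.2992, 0.2397]
eef_rot: [0.0, 0.001, 1.0, -0.0]
wrist_force: [0.8, -0.6, 0.1]
opening: 0.585
t 20.5 pos [ 0.5507 -0.2992  0.2397] yaw -0.1 dtool cm [-9.16 11.64 -0.03] rotvec [-0.0005  0.0007 -0.0018] F [ 0.8 -0.6  0.1] op 0.585
yellow 4963.5 [257.5 180.4] (218, 140, 80, 81) (0.0115, [0.5625, -0.2996]) (0.038, [0.5569, -0.2996]) (0.07, [0.5501, -0.2996]) (0.085, [0.5469, -0.2997])
white 2527.0 [341.5 239.1] (310, 209, 64, 66) (0.0115, [0.6458, -0.1835]) (0.038, [0.6342, -0.1918]) (0.07, [0.6202, -0.2018]) (0.085, [0.6137, -0.2066])
white 6440.5 [438.9 113. ] (385, 73, 106, 80) (0.0115, [0.4783, -0.0761]) (0.038, [0.4787, -0.0921]) (0.07, [0.4792, -0.1114]) (0.085, [0.4794, -0.1204])
```

View pics/w10.png

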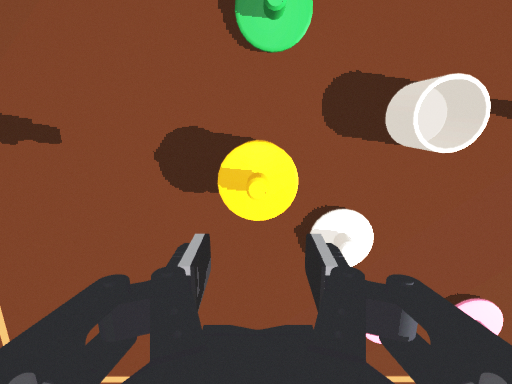

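View pics/s4b.png

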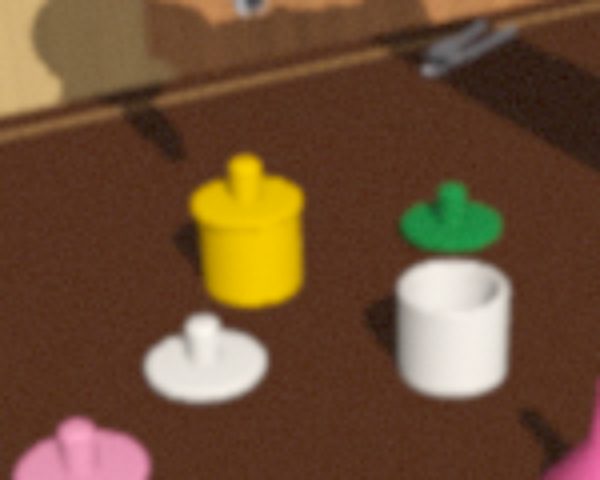

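The yellow lid is seated flat at (257,180). Next is the white lid at (341,239).

```bash
python3 -m inch '[{"delta_pos":[-0.8,1,0],"rotation":[0,0,0]},{"delta_pos":[-1.6,2,0],"rotation":[0,0,0]},{"delta_pos":[-2.2,2.8,0],"rotation":[0,0,0]},{"delta_pos":[-2.2,2.8,0],"rotation":[0,0,0]},{"delta_pos":[-1.5,2,0],"rotation":[0,0,0]},{"delta_pos":[-0.7,0.8,0],"rotation":[0,0,0]},{"delta_pos":[-0.15,0.2,0],"rotation":[0,0,0]},{"delta_pos":[0,0,0],"rotation":[0,0,0]},{"delta_pos":[0,0,0],"rotation":[0,0,0]}]' 8.54
python3 d.py 0.6455 -0.183 0.021 0;python3 w.py w11.png white
```

```text
time_s: 21.5
eef_pos: [0.6417, -0.1843, 0.239]
eef_rot: [-0.0, 0.001, 1.0, -0.0]
wrist_force: [-0.0, 0.3, 0.2]
opening: 0.999
t 21.5 pos [ 0.6417 -0.1843  0.239 ] yaw -0.17 dtool cm [-0.39  0.14 21.8 ] rotvec [-0.0001 -0.0007 -0.0029] F [-0.   0.3  0.2] op 0.999
white 3496.5 [257.7 174.1] (224, 141, 68, 67) (0.0115, [0.6448, -0.1844]) (0.038, [0.6398, -0.1844]) (0.07, [0.6338, -0.1845]) (0.085, [0.6309, -0.1845])
white 5152.0 [340.7  31.3] (297, 0, 93, 72) (0.0115, [0.4788, -0.0886]) (0.038, [0.4857, -0.0955]) (0.07, [0.4941, -0.1039]) (0.085, [0.498, -0.1078])
```

View pics/w11.png

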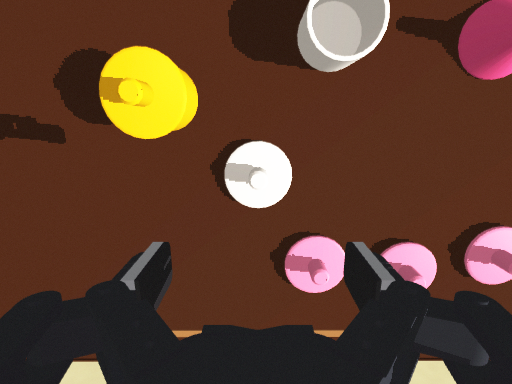

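The white lid is at (258,174), centred between the fingers, with the pink decoys clear of it.

```bash
python3 -m inch '[{"delta_pos":[-0.2,0,1.5],"rotation":[0,0,0]},{"delta_pos":[-0.1,0,2.5],"rotation":[0,0,0]},{"delta_pos":[0,0,3],"rotation":[0,0,0]},{"delta_pos":[0,0,3],"rotation":[0,0,0]},{"delta_pos":[0,0,3],"rotation":[0,0,0]},{"delta_pos":[0,0,3],"rotation":[0,0,0]},{"delta_pos":[0,0,2.5],"rotation":[0,0,0]},{"delta_pos":[0,0,1.5],"rotation":[0,0,0]},{"delta_pos":[0,0,0.5],"rotation":[0,0,0]},{"delta_pos":[0,0,0],"rotation":[0,0,0]}]'
python3 d.py 0.645 -0.184 0.0215 0;python3 w.py w12.png white
```

```text
time_s: 22.55
eef_pos: [0.645, -0.1835, 0.0337]
eef_rot: [-0.0, 0.001, 1.0, 0.0]
wrist_force: [0.1, 0.3, 0.5]
opening: 1.0
t 22.55 pos [ 0.645  -0.1835  0.0337] yaw -0.13 dtool cm [-0.   -0.05  1.22] rotvec [ 0.0004 -0.0008 -0.0022] F [0.1 0.3 0.5] op 1.0
white 15210.5 [256.7 229.3] (185, 162, 144, 136) (0.0115, [0.6434, -0.1845]) (0.038, [0.633, -0.1844]) (0.07, [0.6203, -0.1844]) (0.085, [0.6144, -0.1843])
```

```bash
python3 -m inch '[{"delta_pos":[0,-0.05,0.5],"rotation":[0,0,0]},{"delta_pos":[0,0,0.5],"rotation":[0,0,0]},{"delta_pos":[0,0,0.2],"rotation":[0,0,0]},{"delta_pos":[0,0,0],"rotation":[0,0,0]}]'
python3 -m inch '[{"delta_pos":[0,0,0],"rotation":[0,0,0]},{"delta_pos":[0,0,0],"rotation":[0,0,0]},{"delta_pos":[0,0,0],"rotation":[0,0,0]},{"delta_pos":[0,0,0],"rotation":[0,0,0]},{"delta_pos":[0,0,0],"rotation":[0,0,0]},{"delta_pos":[0,0,0],"rotation":[0,0,0]},{"delta_pos":[0,0,0],"rotation":[0,0,0]},{"delta_pos":[0,0,0],"rotation":[0,0,0]}]' 1.5
python3 -m inch '[{"delta_pos":[0,0,-0.5],"rotation":[0,0,0]},{"delta_pos":[0,0,-1.5],"rotation":[0,0,0]},{"delta_pos":[0,0,-2.5],"rotation":[0,0,0]},{"delta_pos":[0,0,-3],"rotation":[0,0,0]},{"delta_pos":[0,0,-3],"rotation":[0,0,0]},{"delta_pos":[0,0,-3],"rotation":[0,0,0]},{"delta_pos":[0,0,-2],"rotation":[0,0,0]},{"delta_pos":[0,0,-0.5],"rotation":[0,0,0]},{"delta_pos":[0,0,0],"rotation":[0,0,0]}]'
python3 d.py 0.583 -0.099 0.18 0
```

```text
time_s: 23.0
eef_pos: [0.6452, -0.1837, 0.0221]
eef_rot: [-0.0, 0.001, 1.0, 0.0]
wrist_force: [-0.0, -0.3, -0.4]
opening: 0.998
time_s: 23.8
eef_pos: [0.6457, -0.184, 0.0227]
eef_rot: [0.0, 0.001, 1.0, -0.0]
wrist_force: [0.9, 0.4, 3.5]
opening: 0.257
time_s: 24.7
eef_pos: [0.6457, -0.184, 0.1836]
eef_rot: [0.001, 0.001, 1.0, -0.0]
wrist_force: [0.2, 0.2, -2.0]
opening: 0.251
t 24.7 pos [ 0.6457 -0.184   0.1836] yaw -0.1 dtool cm [6.29 8.49 0.34] rotvec [-0.0009  0.0018 -0.0018] F [ 0.2  0.2 -2. ] op 0.251
```

```bash
python3 -m inch '[{"delta_pos":[0.6,0.8,0],"rotation":[0,0,0]},{"delta_pos":[1.2,1.6,0],"rotation":[0,0,0]},{"delta_pos":[1.6,2.2,0],"rotation":[0,0,0]},{"delta_pos":[1.6,2.2,0],"rotation":[0,0,0]},{"delta_pos":[0.9,1.2,0],"rotation":[0,0,0]},{"delta_pos":[0.4,0.5,0],"rotation":[0,0,0]},{"delta_pos":[0,0,0],"rotation":[0,0,0]},{"delta_pos":[0,0,0],"rotation":[0,0,0]}]'
python3 d.py 0.481 -0.0975 0.18 0;python3 w.py w13.png white
```

```text
time_s: 25.5
eef_pos: [0.583, -0.0994, 0.1823]
eef_rot: [0.0, 0.001, 1.0, -0.0]
wrist_force: [1.1, -0.3, -1.3]
opening: 0.256
t 25.5 pos [ 0.583  -0.0994  0.1823] yaw -0.11 dtool cm [10.2   0.17  0.22] rotvec [-0.0005  0.0005 -0.002 ] F [ 1.1 -0.3 -1.3] op 0.256
white 12978.0 [257.7 234.2] (181, 164, 154, 144) (0.0115, [0.6465, -0.0998]) (0.038, [0.6354, -0.0998]) (0.07, [0.6221, -0.0998]) (0.085, [0.6159, -0.0998])
white 7773.5 [259.5  70.7] (212, 19, 96, 105) (0.0115, [0.4702, -0.0976]) (0.038, [0.4741, -0.0978]) (0.07, [0.4788, -0.098]) (0.085, [0.481, -0.0981])
```

View pics/w13.png

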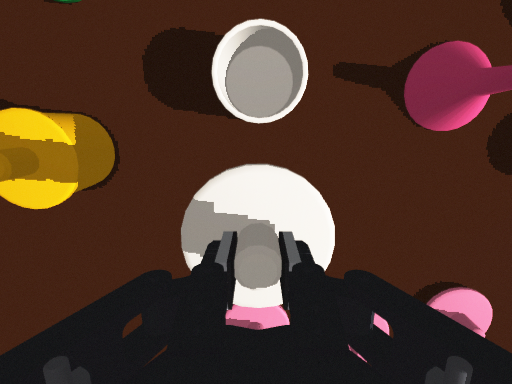

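The white lid is held at (258,235) and the white pot rim is at (260,70), so the pot is at about (0.481, −0.098).

```bash
python3 -m inch '[{"delta_pos":[1.2,0.15,0],"rotation":[0,0,0]},{"delta_pos":[2,0,0],"rotation":[0,0,0]},{"delta_pos":[2.5,0,0],"rotation":[0,0,0]},{"delta_pos":[2.5,0,0],"rotation":[0,0,0]},{"delta_pos":[1.5,0,1],"rotation":[0,0,0]},{"delta_pos":[0.5,0,2],"rotation":[0,0,0]},{"delta_pos":[0,0,2],"rotation":[0,0,0]},{"delta_pos":[0,0,1],"rotation":[0,0,0]},{"delta_pos":[0,0,0.5],"rotation":[0,0,0]},{"delta_pos":[0,0,0],"rotation":[0,0,0]}]'
python3 d.py 0.481 -0.0977 0.0847 0;python3 -c "
from h import *
o,c=snap('scene','s5.png')
i=cv2.imread('pics/s5.png'); cv2.imwrite('pics/s5b.png',cv2.resize(i[110:240,190:340],None,fx=4,fy=4))"
```

```text
time_s: 26.55
eef_pos: [0.4806, -0.0973, 0.117]
eef_rot: [-0.0, 0.001, 1.0, 0.0]
wrist_force: [0.7, 0.6, -1.2]
opening: 0.254
t 26.55 pos [ 0.4806 -0.0973  0.117 ] yaw -0.12 dtool cm [-0.04 -0.04  3.23] rotvec [ 0.0003 -0.0007 -0.0021] F [ 0.7  0.6 -1.2] op 0.254
```

View pics/s5b.png

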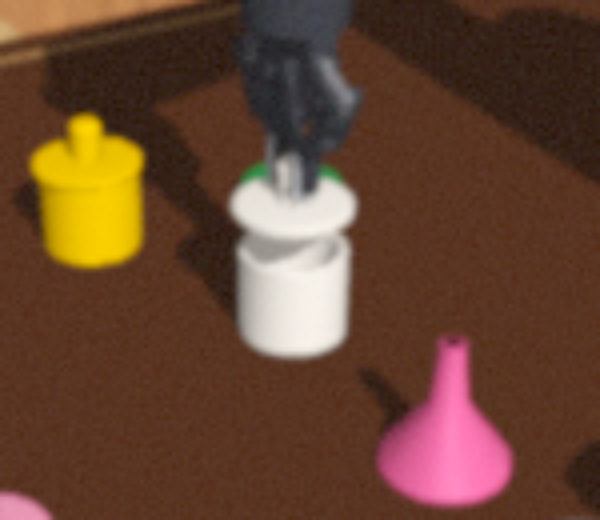

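The white lid (col 294) is level and centred over the white pot (col 294). Lowering.

```bash
python3 -m inch '[{"delta_pos":[0,0,0.5],"rotation":[0,0,0]},{"delta_pos":[0,0,0.6],"rotation":[0,0,0]},{"delta_pos":[0,0,0.5],"rotation":[0,0,0]},{"delta_pos":[0,0,0.4],"rotation":[0,0,0]},{"delta_pos":[0,0,0.3],"rotation":[0,0,0]},{"delta_pos":[0,0,0.3],"rotation":[0,0,0]},{"delta_pos":[0,0,0.2],"rotation":[0,0,0]},{"delta_pos":[0,0,0.1],"rotation":[0,0,0]},{"delta_pos":[0,0,0.1],"rotation":[0,0,0]},{"delta_pos":[0,0,0],"rotation":[0,0,0]}]'
python3 -m inch '[{"delta_pos":[0,0,0.1],"rotation":[0,0,0]},{"delta_pos":[0,0,0],"rotation":[0,0,0]}]'
python3 -m inch '[{"delta_pos":[0,0,0.1],"rotation":[0,0,0]},{"delta_pos":[0,0,0],"rotation":[0,0,0]}]'
```

```text
time_s: 27.6
eef_pos: [0.4805, -0.0971, 0.0873]
eef_rot: [0.0, 0.001, 1.0, -0.0]
wrist_force: [-0.3, -0.4, -1.1]
opening: 0.258
time_s: 27.8
eef_pos: [0.4805, -0.097, 0.0863]
eef_rot: [-0.0, 0.001, 1.0, -0.0]
wrist_force: [-0.1, -1.2, -1.2]
opening: 0.258
time_s: 28.0
eef_pos: [0.4804, -0.097, 0.0852]
eef_rot: [-0.0, 0.001, 1.0, 0.0]
wrist_force: [-0.5, 0.3, -1.3]
opening: 0.254
```

```bash
python3 -m inch '[{"delta_pos":[0,0,0.1],"rotation":[0,0,0]},{"delta_pos":[0,0,0],"rotation":[0,0,0]}]'
```

```text
time_s: 28.2
eef_pos: [0.4807, -0.0971, 0.0846]
eef_rot: [0.0, 0.001, 1.0, -0.0]
wrist_force: [-1.1, 0.7, 2.7]
opening: 0.255
```

```bash
python3 -m inch '[{"delta_pos":[0,0,0],"rotation":[0,0,0]},{"delta_pos":[0,0,0],"rotation":[0,0,0]},{"delta_pos":[0,0,0],"rotation":[0,0,0]},{"delta_pos":[0,0,0],"rotation":[0,0,0]}]' 5
python3 -m inch '[{"delta_pos":[0,0,-0.5],"rotation":[0,0,0]},{"delta_pos":[0,0,-1.5],"rotation":[0,0,0]},{"delta_pos":[0,0,-2.5],"rotation":[0,0,0]},{"delta_pos":[0,0,-3],"rotation":[0,0,0]},{"delta_pos":[0,0,-3],"rotation":[0,0,0]},{"delta_pos":[0,0,-3],"rotation":[0,0,0]},{"delta_pos":[0,0,-1.5],"rotation":[0,0,0]},{"delta_pos":[0,0,-0.5],"rotation":[0,0,0]},{"delta_pos":[0,0,0],"rotation":[0,0,0]}]'
python3 w.py w14.png white; python3 m.py; python3 -c "
from h import *
o,c=snap('scene','s6.png')
i=cv2.imread('pics/s6.png'); cv2.imwrite('pics/s6b.png',cv2.resize(i[110:310,150:400],None,fx=3,fy=3))"
```

```text
time_s: 28.6
eef_pos: [0.4805, -0.097, 0.0842]
eef_rot: [-0.0, 0.001, 1.0, 0.0]
wrist_force: [1.0, 0.2, 1.1]
opening: 0.581
time_s: 29.5
eef_pos: [0.4808, -0.0971, 0.2399]
eef_rot: [0.001, 0.001, 1.0, -0.0]
wrist_force: [0.8, -0.5, -1.0]
opening: 0.585
white 4967.5 [257.7 180.4] (218, 140, 81, 81) (0.0115, [0.4927, -0.0974]) (0.038, [0.487, -0.0974]) (0.07, [0.4802, -0.0975]) (0.085, [0.477, -0.0975])
blue 830.5 [168.2 256.1] (151, 240, 36, 33) z.012 [0.4071 0.279 ] z.035 [0.4066 0.2741] z.07 [0.406 0.268]
yellow 650.0 [369.9 199. ] (356, 183, 30, 33) z.012 [ 0.5579 -0.3144] z.035 [ 0.5546 -0.3082] z.07 [ 0.5506 -0.3007]
green 707.0 [362.2 265.6] (347, 251, 31, 31) z.012 [ 0.3652 -0.2801] z.035 [ 0.3655 -0.2746] z.07 [ 0.3659 -0.2678]
white 295.5 [296.6 232.5] (284, 222, 29, 20) z.012 [ 0.4655 -0.0948] z.035 [ 0.4639 -0.0928] z.07 [ 0.462  -0.0903]
white 510.0 [150.6 199.1] (138, 186, 26, 27) z.012 [0.5749 0.3312] z.035 [0.5712 0.3253] z.07 [0.5668 0.318 ]
white 431.0 [210.  135.1] (197, 122, 27, 27) z.012 [0.7643 0.1545] z.035 [0.7572 0.1518] z.07 [0.7484 0.1486]
white 438.5 [294.7 129. ] (281, 116, 28, 27) z.012 [ 0.7767 -0.101 ] z.035 [ 0.7693 -0.0989] z.07 [ 0.7602 -0.0962]
white 436.0 [252.3 126.8] (239, 114, 28, 27) z.012 [0.7867 0.0265] z.035 [0.7791 0.0263] z.07 [0.7698 0.026 ]
pink 681.5 [229.7 227.1] (215, 212, 30, 31) z.012 [0.4863 0.0998] z.035 [0.4843 0.0982] z.07 [0.4819 0.0962]
```

View pics/w14.png

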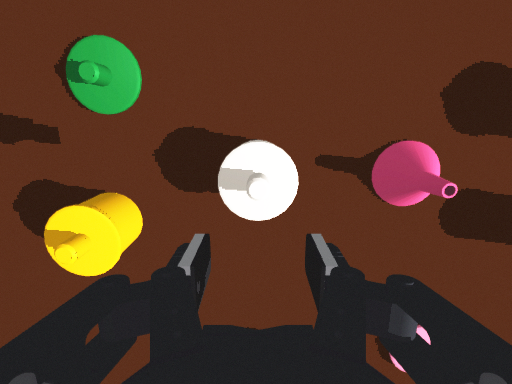

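View pics/s6b.png

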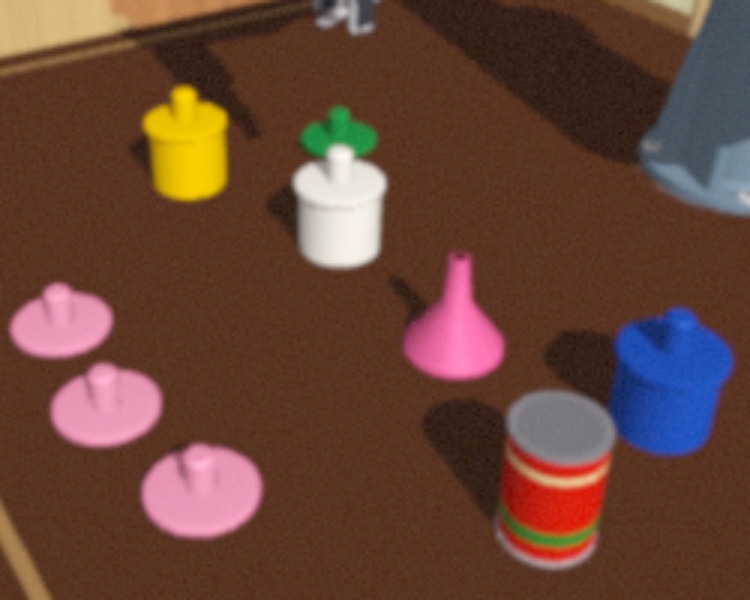

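All three lids are seated flat. The green lid, funnel and tin give the same top-view pixel positions as at the start, and the gripper is clear.

```bash
python3 -c "
from bench import hand_in,get_obs
print(hand_in(), get_obs()['time_s'])"
```

```text
the job is handed in; nothing more can be done
the job is handed in; nothing more can be done
```

I put the blue, yellow and white lids on the pots of their own colour and handed the job in at about 30 s of the 93 s allowed. Each lid was gripped by its knob, lowered about 1 mm at a time until it touched with 3–5 N, released, and left with the gripper well clear.

- **Seating:** the wrist and scene pictures show all three lids flat on their rims. Lid and pot centres agree to about 2–3 mm, and each lid was released at the height expected for a seated one.
- **Bystanders:** in the last top view the green lid, tin and funnel sit at the same pixels as at the start.
- **Disagreement between views:** the wrist and top cameras differed by 1–2 mm on pot and lid positions. That fits the stated calibration and is well inside the 12 mm tolerance.
- **Not confirmed from above:** in the final top view the arm partly hid the white pot and possibly the yellow one. Their centring rests on the wrist and scene pictures.

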